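# Trip-check the bench switch, then hold a leather sample flush on the tilted reader window

### The arm

A 6-joint arm with a two-finger parallel gripper is mounted at the origin on the work surface. World frame = base frame: x ahead of the robot, y to its left, z up, the work surface at z = 0. Lengths are in m, angles in degrees, forces in N, time in s.
With the tool pointing down it reaches from about 0.3 to 0.95 m from the base axis. Payload 3.1 kg.
Tool frame: the origin (TCP) lies at the centre of the arm's flange, where the gripper is bolted on; the fingertips stand 173 mm ahead of it and the grasp point (between the pads) lies 155 mm ahead of it; z points along the fingers, y is the direction in which the jaws open and shut (so a half turn about z gives the same grasp; the last joint's range is limited). The gripper opens to 85 mm and grips with 20 to 120 N. Pads are 22 mm wide; open, the fingers measure 114 mm over their backs; the gripper's body (76 mm by 85 mm) begins 54 mm behind the grasp point. The pads swing forward as they close: fully open they stand 13 mm farther back than shut.
Start: joints at [-70.629, 17.653, 93.61, -0, 68.738, -3.994], TCP at [0.248, -0.574, 0.405] pointing down, gripper open.
Joint ranges: [-175.34, 175.34], [-45.06, 112.39], [2.9, 150.54], [-68.45, 248.45], [3.09, 151.38], [-168.51, 168.51]. Speed limits (degrees/s): [159.86, 159.86, 180, 180, 180, 180].

### API

Orientations are given as a 3x3 rotation matrix whose columns are the frame's x, y, z axes.
In Python, from workcell import bot, snapshot, calibration gives the robot as it stands. The module is installed in compiled form; this text tells all that it offers. Calls block until the motion is done:
- bot.movep(position, orientation): joint-space move of the TCP to a pose.
- bot.line_to(position, ori=None, velocity=0.15): straight line of the TCP; ori=None keeps the orientation; velocity is the mean speed in m/s.
- bot.movej(angles): joint-space move.
- bot.ungrasp() and bot.close_gripper(effort=None): open the fingers fully, or close them until they stop; effort is the grip in N (None keeps the last).
- bot.dwell(seconds).
- bot.solve_ik(position, orientation): joint angles nearest the present ones, or None.
- snapshot(name): name is "side" or "top"; returns (picture, depth): 420x560x3 uint8, red, green, blue; 420x560 float32, m along the optical axis (not along the pixel's ray), 0 where there is no reading.
- calibration(name): a dict with "intrinsics" (3x3 intrinsics, pixels), "world_to_cam" (4x4, takes a point from world to camera coordinates). Camera axes: x right, y down, z forward; pixel columns grow to the right and rows downward; lengths in m; the calibration is good to about 2 mm. A picture is of the moment at which its call begins. calibration takes no time and is no camera call.
A pose or a line that the arm cannot do raises bot.PlanningError and nothing moves.
- bot.hand_in(): hands the job in, once; it reports no verdict.
Readings, each from a call of its own:
- bot.read_time_s(): time.
- bot.read_joint_positions(): joint angles.
- bot.read_dq(): joint speeds.
- bot.read_effort(): joint torques, N m.
- bot.read_ee_pos(): TCP position.
- bot.read_eef_rot(): TCP orientation.
- bot.read_force(): force on the tool from outside, world axes, zero at the start.
- bot.read_wrist_torque(): the same for the moment, N m.
- bot.read_opening(): opening from 0.0 (shut) to 1.0 (fully open).
Only numpy, scipy, OpenCV 4.12 (cv2) and the standard library are available. Lean on these libraries where they do the work, as an engineer would, in place of code of your own. Each camera call takes 0.05 s, during which the arm holds its last target.

### The job

Before using the leather reader, check the trip switch that feeds it: press the green test button right down until the red-knobbed lever drops, then lift the lever back up to its stop. Then pick up the sample slide with the blue handle, tilt it to match the reader's sloped window, and hold it there leather side down, flush, centred and square, pushing the sprung window gently about half-way in; finish while still holding it like that. Do not shift the stage's tilt, and leave the other slides, bottles and tools where they are.

Things in the scene. Friction and masses are not known exactly. Their poses are not given: they have to be found in the camera images.
- button_top (a point): Centre of the top of the round green test button (28 mm wide) on the grey trip switch box (120 x 170 x 70 mm, fixed). It is about 105 mm above the bench, sinks 8 mm straight down on a spring (about 5 N fully down) and springs back. By a link it tips the lever over after about 5 mm. z up, x away from the robot's side, y to the box's left.
- lever_hinge (a point): Middle of the lever's hinge pin on top of the trip switch box, 78 mm above the bench, 62 mm to the right (-y) of the button and 16 mm behind it. x points from the robot's side of the box to its back, y along the hinge pin, z up.
- lever_knob (a point): Centre of the red ball knob (24 mm diameter) at the end of the trip lever, a thin rod (8 mm) on the grey box; the knob centre is 60 mm from the hinge. ON, the lever stands up, leaning 0.25 rad back (to the box's +x) against its stop; tripped, it has fallen forward to the box's robot side, nearly level, the knob about 80 mm above the bench.
- lever (a joint): Angle of the trip lever, rad: 0 up against its stop (on), 0.25 exactly upright (its dead point), 1.75 fully dropped. It swings about the hinge pin, is moved by under 1 N, and falls to whichever side of the dead point it is left.
- test_button (a joint): Press of the green test button, m: 0 out, 0.008 fully down.
- slide_blue_grip (a point): Centre of the blue handle of the slide to use, 22 mm above its underside. A stiff plate 70 (x) x 50 (y) x 5 mm, tan leather below, aluminium above, lies leather down on the bench; on its middle an upright blue block 36 long (x), 16 thick (y), top 39 mm above the underside. About 120 g. x along plate and handle, z up out of the plate. Either way round in yaw is the same.
- slide_blue: The same sample slide; origin at the centre of its leather underside, axes as for its handle.
- window_face (a point): Centre of the face of the reader's black window block, 86 (x) x 66 (y) mm, with a 60 x 42 mm dark blue window; about 110 mm above the bench. z: outward normal; x: uphill, away from the robot's side; y: level. It slopes 0.2 to 0.55 rad from level, set anew each time. The block stands 14 mm proud and sinks along its normal up to 12 mm on a spring (0.8 N/mm) to a hard stop.
- window (a joint): How far the window block is pushed in, m: 0 out, 0.012 against its hard stop.
- reader: The leather reader, fixed to the bench: white base 120 x 130 x 40 mm with two aluminium cheeks at +-55 mm in y, up to 100 mm above the bench, that carry the tilted stage (108 x 92 mm) on a pivot 95 mm above the bench. Origin at the centre of the base's underside; x away from the robot's side, z up. The stage is clamped by stiff friction (about 3 N m).
- stage_edge (a point): Middle of the lower front edge of the tilted stage, which must not be forced out of its set tilt.
- slide_yellow_grip (a point): Centre of the handle of a like slide with a yellow handle (dark brown leather), same size; not to be used.
- slide_white_grip (a point): Centre of the handle of a like slide with a white handle (red leather), same size; not to be used.
- glue_bottle: White bottle, 60 mm diameter, 150 mm tall, origin at its foot; bystander.
- dye_bottle: Amber jar with yellow cap, 56 mm diameter, 110 mm tall, origin at its foot; bystander.
- brush_jar: Empty glass jar, 64 mm diameter, 70 mm tall, origin at its foot; bystander.
- brass_weight: Brass weight, 40 mm diameter, 35 mm tall, origin at its foot; bystander.
- awl: Screwdriver-like hand tool, 160 mm long, lying on the bench; bystander.
- mallet: Hammer, 240 mm long, lying on the bench; bystander.
There are look-alikes about, which are no part of the job. Leave any orange or pink look-alike of the part that bears button_top alone.

How it is judged:
By the outcome, as a careful person would: the job done as asked, in the order asked, and still so for the second after the job is handed in, while the arm keeps its last pose, push and grip.
It also fails if it takes over 64 s, if anything falls off the work surface, if the arm or the gripper's body presses on something with over 40 N, if the wrist force passes 120 N, or if a joint passes its speed limit or range.

## Working session

There is one attempt and no reset: what is moved stays moved. The work goes in short steps, each a Python script; the robot and the scene stay as the last script left them, time stands still between calls to the robot, and variables do not carry over. Pictures are saved under pics/ and viewed, and the job is handed in when it is done.

```bash
mkdir -p pics; ls
python3 - <<'E'
from workcell import bot,snapshot,calibration
import numpy as np,cv2
for n in("side","top"):
    p,d=snapshot(n); np.savez(f"pics/{n}0.npz",p=p,d=d)
    cv2.imwrite(f"pics/{n}0.png",p[:,:,::-1])
    c=calibration(n); print(n,np.round(c["intrinsics"],2).tolist(),np.round(c["world_to_cam"],4).tolist(), (d>0).mean())
print(bot.read_time_s(),bot.read_ee_pos(),bot.read_eef_rot(),bot.read_opening(),bot.read_force())
E
```

```text
pics
side [[544.68, 0.0, 287.47], [0.0, 544.68, 211.49], [0.0, 0.0, 1.0]] [[-0.6833, -0.7299, 0.0163, 0.4319], [-0.4835, 0.4356, -0.7593, 0.3002], [0.5471, -0.5267, -0.6506, 1.6264], [0.0, 0.0, 0.0, 1.0]] 0.9959523809523809
top [[391.73, 0.0, 280.93], [0.0, 391.73, 213.45], [0.0, 0.0, 1.0]] [[-0.0257, -0.9996, 0.0066, 0.1144], [-0.9869, 0.0243, -0.1597, 0.5424], [0.1595, -0.0106, -0.9871, 1.0502], [0.0, 0.0, 0.0, 1.0]] 0.9959736394557823
0.1 [ 0.24771922 -0.5733979   0.40357263] [[ 9.17989206e-01  3.96604816e-01 -6.61149614e-04]
 [ 3.96605325e-01 -9.17987075e-01  1.98666352e-03]
 [ 1.80993517e-04 -2.08595112e-03 -9.99997808e-01]] 0.9977900987358904 [0.60807021 0.43395363 0.6925835 ]
```

View pics/side0.png

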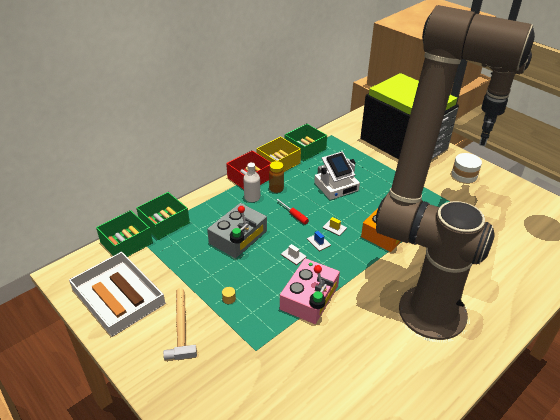

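View pics/top0.png

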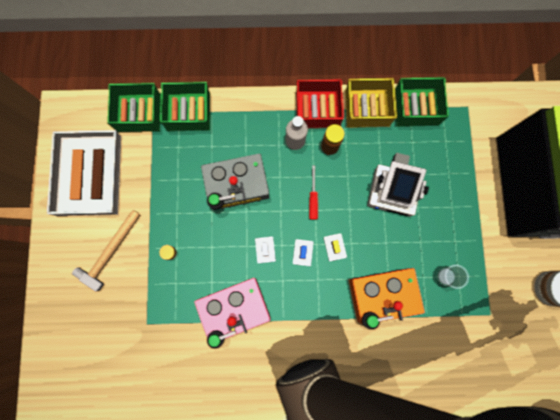

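The side view shows the grey box at about (237,230), blue slide at (319,240) and reader at (338,172). In the top view the grey box is at (235,182), with its green button at (214,201), red knob at (233,181), blue handle at (303,252) and reader at (402,186). Next I'll localise them.

```bash
cat > h.py <<'E'
import numpy as np,cv2
from workcell import bot,snapshot,calibration
C={n:calibration(n) for n in("side","top")}
def pts(n,d):
    K=C[n]["intrinsics"];T=np.linalg.inv(C[n]["world_to_cam"])
    v,u=np.mgrid[:d.shape[0],:d.shape[1]]
    P=np.stack([(u-K[0,2])/K[0,0]*d,(v-K[1,2])/K[1,1]*d,d],-1)
    W=P@T[:3,:3].T+T[:3,3]; W[d<=0]=np.nan
    return W
def ray(n,uv):
    K=C[n]["intrinsics"];T=np.linalg.inv(C[n]["world_to_cam"])
    r=T[:3,:3]@np.array([(uv[0]-K[0,2])/K[0,0],(uv[1]-K[1,2])/K[1,1],1]); return T[:3,3],r/np.linalg.norm(r)
def onplane(n,uv,z):
    o,r=ray(n,uv); return o+r*(z-o[2])/r[2]
def tri(a,b):
    o1,r1=ray("side",a);o2,r2=ray("top",b)
    s=np.linalg.lstsq(np.stack([r1,-r2],1),o2-o1,rcond=None)[0]
    p,q=o1+s[0]*r1,o2+s[1]*r2
    return (p+q)/2,np.linalg.norm(p-q)
def proj(n,p):
    T=C[n]["world_to_cam"];q=C[n]["intrinsics"]@(T[:3,:3]@p+T[:3,3]);return q[:2]/q[2]
def hsv(p): return cv2.cvtColor(np.ascontiguousarray(p),cv2.COLOR_RGB2HSV)
def comps(m,win,minA=8):
    x0,y0,x1,y1=win;z=np.zeros_like(m,np.uint8);z[y0:y1,x0:x1]=m[y0:y1,x0:x1]
    n,l,s,c=cv2.connectedComponentsWithStats(z)
    return [(s[i,4],c[i],l==i) for i in range(1,n) if s[i,4]>=minA]
E
python3 - <<'E'
from h import *
for n,wins in(("side",dict(box=(195,190,280,265),slide=(270,205,360,275),reader=(300,140,370,205))),("top",dict(box=(190,145,280,220),slide=(245,225,355,275),reader=(355,145,440,225)))):
    f=np.load(f"pics/{n}0.npz");p,d=f["p"],f["d"];W=pts(n,d);H=hsv(p).astype(int)
    h,s,v=H[...,0],H[...,1],H[...,2]
    masks=dict(red=((h<8)|(h>172))&(s>140)&(v>80),green=(h>55)&(h<70)&(s>150)&(v>60),blue=(h>100)&(h<130)&(s>130)&(v>60))
    for k,w in(("red","box"),("green","box"),("blue","slide"),("blue","reader"),("red","slide")):
        for A,c,m in comps(masks[k],wins[w],12): print(n,k,w,A,np.round(c,1),np.round(np.nanmedian(W[m],0),3),np.round(np.nanmax(W[m],0),3))
    for w in wins:
        x0,y0,x1,y1=wins[w];g=cv2.resize(p[y0:y1,x0:x1,::-1],None,fx=8,fy=8,interpolation=cv2.INTER_CUBIC);
        cv2.imwrite(f"pics/{n}_{w}.png",g)
E
cd pics; python3 -c "
import cv2,numpy as np
for w in('box','slide','reader'):
    a=[cv2.imread(f'{n}_{w}.png') for n in('side','top')]
    a=[cv2.resize(i,(400,int(i.shape[0]*400/i.shape[1]))) for i in a]
    H=max(i.shape[0] for i in a)
    cv2.imwrite(f'z_{w}.png',np.hstack([cv2.copyMakeBorder(i,0,H-i.shape[0],0,0,0) for i in a]))
"
```

```text
side red box 39 [240.8 208.8] [0.617 0.224 0.142] [0.628 0.235 0.151]
side green box 64 [236.3 232.2] [0.573 0.279 0.105] [0.595 0.291 0.112]
side blue slide 87 [318.8 237.2] [0.434 0.044 0.034] [0.455 0.052 0.049]
side blue reader 138 [339.4 163.7] [ 0.601 -0.23   0.112] [ 0.63  -0.204  0.134]
side red slide 137 [298.6 215.5] [0.564 0.01  0.024] [0.614 0.021 0.036]
side red slide 53 [317.5 268.6] [0.263 0.23  0.145] [0.277 0.242 0.157]
top red box 58 [232.9 180. ] [0.618 0.222 0.145] [0.646 0.233 0.15 ]
top green box 88 [213.6 199.3] [0.578 0.278 0.105] [0.592 0.291 0.11 ]
top blue slide 55 [302.9 251.5] [0.439 0.043 0.039] [0.453 0.051 0.044]
```

View pics/z_box.png

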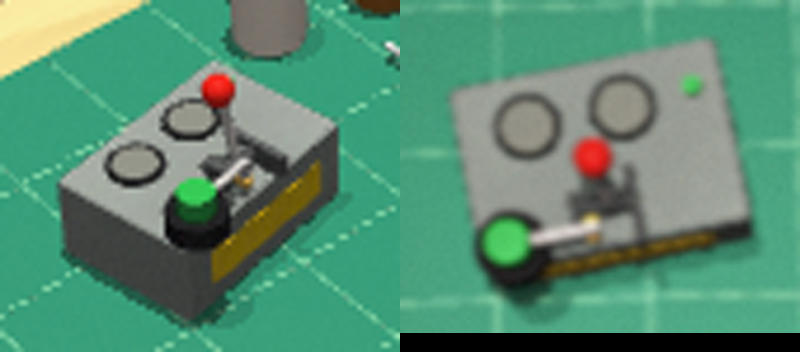

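View pics/z_slide.png

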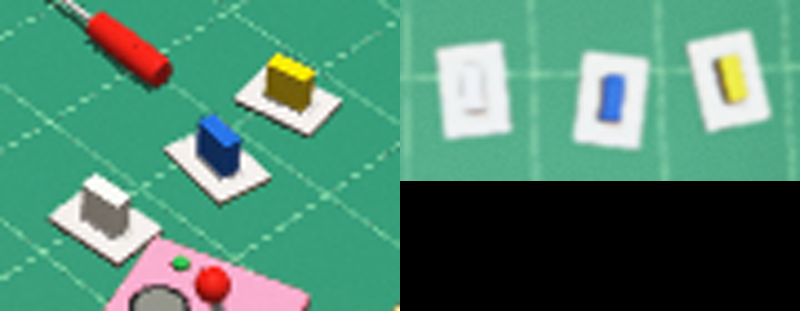

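View pics/z_reader.png

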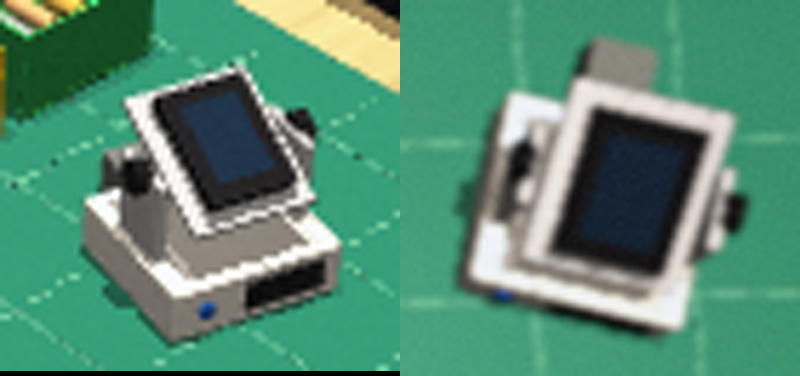

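Run:
```python
from h import *
allP=[]
D={}
for n,win in(("side",(300,140,370,205)),("top",(355,145,440,225))):
    f=np.load(f"pics/{n}0.npz");p,d=f["p"],f["d"];W=pts(n,d);v=hsv(p)[...,2]
    c=sorted(comps(v<75,win,60),key=lambda t:-t[0])
    A,cc,m=c[0]; print(n,A,cc)
    e=cv2.erode(m.astype(np.uint8),np.ones((3,3)))>0
    P=W[e];P=P[~np.isnan(P[:,0])]
    for _ in range(8):
        c0=P.mean(0);N=np.linalg.svd(P-c0)[2][2];N*=np.sign(N[2]);r=(P-c0)@N
        P=P[abs(r)<max(2.5*r.std(),.002)]
    print(" n",N.round(4),"tilt",np.arccos(N[2]),"az",np.degrees(np.arctan2(-N[1],-N[0])),c0.round(4),r.std(),len(P))
    D[n]=(P,m,p)
P=np.vstack([D["side"][0],D["top"][0]])
c0=P.mean(0);N=np.linalg.svd(P-c0)[2][2];N*=np.sign(N[2]);print("joint",N.round(4),np.arccos(N[2]),np.degrees(np.arctan2(-N[1],-N[0])),c0, ((P-c0)@N).std())
for n in D: print(n,((D[n][0]-c0)@N).mean())
y=np.cross([0,0,1],-N*[1,1,0]);y/=np.linalg.norm(y);x=np.cross(y,N);
for n in D:
    P_,m,p=D[n]
    rect=cv2.minAreaRect(np.argwhere(m)[:,::-1].astype(np.float32))
    ct=max(cv2.findContours(m.astype(np.uint8),cv2.RETR_EXTERNAL,cv2.CHAIN_APPROX_NONE)[0],key=len)[:,0]
    q=[]
    for uv in ct:
        o,r=ray(n,uv);q.append(o+r*((c0-o)@N)/(r@N))
    q=np.array(q);L=np.stack([(q-c0)@x,(q-c0)@y],1).astype(np.float32)
    R=cv2.minAreaRect(L);print("block",n,R, c0+x*R[0][0]+y*R[0][1])
    # blue glass
    a=p.astype(int);mb=m&((a[...,2]-a[...,0])>14)
    b=max(cv2.findContours(cv2.morphologyEx(mb.astype(np.uint8),cv2.MORPH_OPEN,np.ones((3,3))),0,1)[0],key=len)[:,0]
    q=[]
    for uv in b:
        o,r=ray(n,uv);q.append(o+r*((c0-o)@N)/(r@N))
    q=np.array(q);L=np.stack([(q-c0)@x,(q-c0)@y],1).astype(np.float32)
    R=cv2.minAreaRect(L);print("glass",n,R, c0+x*R[0][0]+y*R[0][1])
print("x",x,"y",y)
# slides
for n,win in(("side",(300,225,345,262)),("top",(288,235,317,270))):
    f=np.load(f"pics/{n}0.npz");p,d=f["p"],f["d"];H=hsv(p).astype(int);W=pts(n,d)
    wm=((H[...,1]<60)&(H[...,2]>130))|((H[...,0]>100)&(H[...,0]<130)&(H[...,1]>110))
    A,c,m=max(comps(wm,win),key=lambda t:t[0])
    if n=="top":
        ct=max(cv2.findContours(m.astype(np.uint8),0,cv2.CHAIN_APPROX_NONE)[0],key=len)[:,0]
        q=np.array([onplane(n,uv,.005)[:2] for uv in ct],np.float32);print("plate",cv2.minAreaRect(q))
    bm=(H[...,0]>100)&(H[...,0]<130)&(H[...,1]>120)
    A,c,m=max(comps(bm,win),key=lambda t:t[0])
    Z=W[m];t=m.copy();t[m]=Z[:,2]>.034
    P=W[t];print(n,"handle top",len(P),P.mean(0),cv2.minAreaRect(P[:,:2].astype(np.float32)))
# box
f=np.load("pics/top0.npz");p,d=f["p"],f["d"];H=hsv(p).astype(int);W=pts("top",d)
gm=(H[...,1]<45)&(H[...,2]>60)&(H[...,2]<180)&(W[...,2]>.062)&(W[...,2]<.085)
A,c,m=max(comps(gm,(190,145,280,220)),key=lambda t:t[0])
ct=max(cv2.findContours(m.astype(np.uint8),0,cv2.CHAIN_APPROX_NONE)[0],key=len)[:,0]
q=np.array([onplane("top",uv,.07)[:2] for uv in ct],np.float32);R=cv2.minAreaRect(q);print("box",R,cv2.boxPoints(R).round(4).tolist())
print("knob tri",tri((240.8,208.8),(232.9,180)))
print("btn top",onplane("top",(213.6,199.3),.105),tri((236.3,232.2),(213.6,199.3)))
```

```text
side 341 [338.71260997 164.771261  ]
 n [-0.3948  0.0843  0.9149] tilt 0.41550842355972767 az -12.051739746588565 [ 0.5948 -0.219   0.1089] 0.004693320392998251 127
top 753 [403.04515272 185.45949535]
 n [-0.4221  0.1119  0.8996] tilt 0.4518899515658422 az -14.850051337547303 [ 0.6011 -0.2241  0.1111] 0.0018206316618884992 610
joint [-0.4146  0.1042  0.904 ] 0.44169325153132144 -14.111278015197769 [ 0.59998389 -0.22321292  0.11075718] 0.0026189233183997553
side 0.0009251789917348405
top -0.0001926192327055849
block side ((0.00044216960668563843, -0.002249721437692642), (0.07058310508728027, 0.08894167840480804), 88.43963623046875) [ 0.59982307 -0.22549221  0.1109462 ]
glass side ((-0.020151130855083466, -0.0050554582849144936), (0.017133263871073723, 0.00848465971648693), 71.4120864868164) [ 0.58108385 -0.22367436  0.10214316]
block top ((0.0005749091506004333, -0.0005042701959609985), (0.06263451278209686, 0.08426971733570099), 88.76117706298828) [ 0.600365   -0.22382868  0.11100294]
glass top ((0.0014597997069358826, -0.0025756023824214935), (0.04345427453517914, 0.0598974041640758
[... 369 characters left out ...]
717934, 0.07259713858366013), 81.41741180419922)
top handle top 57 [0.43759733 0.0430694  0.03885983] ((0.4377988576889038, 0.0428510345518589), (0.01311997976154089, 0.03155020624399185), 82.0599365234375)
box ((0.6385680437088013, 0.22669708728790283), (0.11906620860099792, 0.1669759750366211), 10.630537986755371) [[0.5647000074386597, 0.2978000044822693], [0.5954999923706055, 0.13369999825954437], [0.7124999761581421, 0.15559999644756317], [0.6816999912261963, 0.3197000026702881]]
knob tri (array([0.61894132, 0.22257113, 0.14070307]), np.float64(0.001404941643609191))
btn top [0.57736436 0.27834053 0.105     ] (array([0.57708215, 0.2780956 , 0.10137481]), np.float64(0.002551042379797007))
```

Measurements agree with the given sizes. The box yaw is 10.6°, and the hinge predicted from the button puts the knob at (0.619, 0.223), within 1 mm of where I measured it. Next I'll press the button.

```bash
cat >> h.py <<'E'
a=np.radians(10.63);BX=np.array([np.cos(a),np.sin(a),0]);BY=np.array([-np.sin(a),np.cos(a),0]);Z=np.array([0,0,1.])
BTN=np.array([.5772,.2782,.105]);HINGE=BTN+.016*BX-.062*BY;HINGE[2]=.078
def fr(z,y):
    x=np.cross(y,z);return np.stack([x,y,z],1)
def bestR(pos,z,y):
    # of the two half-turns take the one with smaller joint motion
    q0=np.array(bot.read_joint_positions());b=None
    for s in(1,-1):
        R=fr(np.array(z),s*np.array(y));q=bot.solve_ik(pos,R)
        if q is not None:
            c=np.abs(np.array(q)-q0).max()
            if b is None or c<b[0]: b=(c,R,q)
    return b
E
python3 - <<'E'
from h import *
bot.close_gripper(20)
p=BTN+[0,0,.173+.06]
b=bestR(p,-Z,BX);print(b[0],np.round(b[2],1));R=b[1]
bot.movep(p,R);print(bot.read_time_s(),bot.read_opening())
bot.line_to(BTN+[0,0,.173+.006],velocity=.15)
f0=np.array(bot.read_force());print("free",f0)
for dz in(0,-.003,-.005,-.0065,-.008,-.009,-.010):
    bot.line_to(BTN+[0,0,.173+dz],velocity=.03);bot.dwell(.1)
    f=np.array(bot.read_force())-f0;print(dz,bot.read_ee_pos()[2]-.173,f.round(2))
    if f[2]>9: break
bot.dwell(.2)
s,ds=snapshot("side");t,dt=snapshot("top")
cv2.imwrite("pics/press.png",np.hstack([cv2.resize(s[180:270,190:290,::-1],(400,360)),cv2.resize(t[145:225,180:280,::-1],(400,360))]))
print(bot.read_time_s())
E
```

```text
92.46996959955052 [21.8 23.1 94.4 -0.  62.5 11.2]
4.0667 -0.003899037107908349
free [ 0.93801005  0.9742575  -0.61804785]
0 0.10564345094025457 [-0.26 -0.86  0.97]
-0.003 0.10237293275023124 [-0.29 -0.39  2.34]
-0.005 0.10035664222069379 [ 0.33 -0.78  3.3 ]
-0.0065 0.09883867477933711 [ 0.66 -0.06  4.43]
-0.008 0.09790438038757415 [-0.35 -1.01  8.05]
-0.009 0.09774980047836751 [-2.04 -0.85 11.94]
7.075
```

View pics/press.png

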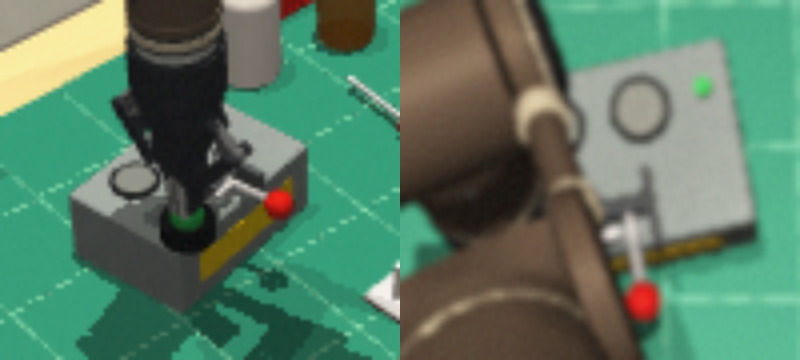

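The button bottomed out at 12 N and 7.9 mm of travel. The lever has dropped: its knob is at about (260,231) in the side view and (240.5,212) in the top view. Now to lift it.

Run:
```python
from h import *
k,e=tri((259.75,231),(240.5,211.7));pred=HINGE+.06*(-np.sin(1.5)*BX+np.cos(1.5)*Z)
print("knob",k,e,"pred",pred,((k-pred)@BX,(k-pred)@BY))
ph=np.radians(45);zt=np.sin(ph)*BX-np.cos(ph)*Z;n=np.cos(ph)*BX+np.sin(ph)*Z
def tcp(th,gap=0):
    c=HINGE+.06*(np.sin(.25-th)*BX+np.cos(.25-th)*Z)
    return c-(.012+.011+gap)*n-(.173-.012)*zt
bot.line_to(BTN+[0,0,.173+.09],velocity=.25)
pre=tcp(1.75,.03)-.06*zt
b=bestR(pre,zt,BY);print(b[0],np.round(b[2],1));R=b[1]
for th in(1.75,1,.3,.05): print(th,tcp(th).round(3),bot.solve_ik(tcp(th),R) is not None)
# stay clear: go back/high first
hi=pre+[0,0,.12]
bot.movep(hi,R);bot.line_to(pre,velocity=.25)
print(bot.read_time_s(),bot.read_ee_pos(),bot.read_force())
t,_=snapshot("side");cv2.imwrite("pics/pre.png",cv2.resize(t[120:330,150:430,::-1],(784,588)))
```

```text
knob [0.54450238 0.20847057 0.08578284] 0.00285756692536118 pred [0.5455397  0.20917521 0.08224423] (np.float64(-0.0011494984721977352), np.float64(-0.0005011943267953985))
207.02086377717558 [ 22.8  10.5 142.4 207.   19.2  73. ]
1.75 [0.418 0.185 0.18 ] True
1 [0.436 0.189 0.219] True
0.3 [0.474 0.196 0.236] True
0.05 [0.488 0.198 0.234] TrueTraceback (most recent call last):
  File "<stdin>", line 14, in <module>
workcell.PlanningError: the arm cannot follow that straight line within its joint ranges
```

Run:
```python
from h import *
print(bot.read_time_s(),np.round(bot.read_joint_positions(),1),bot.read_ee_pos().round(3))
for deg in(20,25,30,35,40,45):
    ph=np.radians(deg);zt=np.sin(ph)*BX-np.cos(ph)*Z;n=np.cos(ph)*BX+np.sin(ph)*Z
    for nm,th,gap,back in(("pre",1.75,.03,.0),("preb",1.75,.03,.05),("c",1.75,0,0),("mid",1,0,0),("end",.05,0,0)):
        c=HINGE+.06*(np.sin(.25-th)*BX+np.cos(.25-th)*Z);p=c-(.023+gap)*n-(.161+back)*zt
        print(deg,nm,[None if (q:=bot.solve_ik(p,fr(zt,s*BY))) is None else np.round(q).astype(int).tolist() for s in(1,-1)])
```

```text
8.5583 [ 22.8 -10.1 140.  -56.5  10.4 -25.2] [0.356 0.174 0.321]
20 pre [[19, 15, 125, -8, 20, -74], [19, 15, 125, -8, 20, 106]]
20 preb [[19, 8, 127, -7, 26, -76], [19, 8, 127, -7, 26, 104]]
20 c [[18, 16, 122, -7, 22, -76], [18, 16, 122, -7, 22, 104]]
20 mid [[18, 14, 119, -5, 28, -78], [18, 14, 119, -5, 28, 102]]
20 end [[17, 17, 112, -4, 31, -80], [17, 17, 112, -4, 31, 100]]
25 pre [[19, 15, 128, -17, 13, -65], [19, 15, 128, -17, 13, 115]]
25 preb [[20, 7, 130, -12, 18, -70], [20, 7, 130, -12, 18, 110]]
25 c [[19, 16, 125, -13, 15, -70], [19, 16, 125, -13, 15, 110]]
25 mid [[18, 13, 122, -9, 21, -74], [18, 13, 122, -9, 21, 106]]
25 end [[18, 16, 115, -7, 24, -77], [18, 16, 115, -7, 24, 103]]
30 pre [[20, 15, 131, -50, 6, -32], [20, 15, 131, -50, 6, 148]]
30 preb [[20, 7, 134, -27, 11, -55], [20, 7, 134, -27, 11, 125]]
30 c [[19, 15, 128, -32, 8, -51], [19, 15, 128, -32, 8, 129]]
30 mid [[19, 12, 125, -18, 14, -66], [19, 12, 125, -18, 14, 114]]
30 end [[18, 15, 118, -13, 17, -72], [18, 15, 118, -13, 17, 108]]
35 pre [[20, 17, 133, 230, 7, 48], [20, 17, 133, 230, 7, -132]]
35 preb [None, None]
35 c [None, None]
35 mid [[19, 12, 128, -43, 7, -40], [19, 12, 128, -43, 7, 140]]
35 end [[18, 15, 121, -26, 10, -58], [18, 15, 121, -26, 10, 122]]
40 pre [[21, 19, 135, 206, 15, 73], [21, 19, 135, 206, 15, -107]]
40 preb [[22, 10, 139, 221, 11, 58], [22, 10, 139, 221, 11, -122]]
40 c [[20, 17, 133, 213, 11, 65], [20, 17, 133, 213, 11, -115]]
40 mid [[20, 13, 131, 244, 7, 33], [20, 13, 131, 244, 7, -147]]
40 end [None, None]
45 pre [[21, 21, 137, 199, 24, 80], [21, 21, 137, 199, 24, -100]]
45 preb [[23, 12, 142, 205, 20, 75], [23, 12, 142, 205, 20, -105]]
45 c [[21, 19, 135, 202, 20, 77], [21, 19, 135, 202, 20, -103]]
45 mid [[20, 14, 133, 211, 13, 67], [20, 14, 133, 211, 13, -113]]
45 end [[19, 16, 126, 219, 9, 57], [19, 16, 126, 219, 9, -123]]
```

```bash
cat > lift.py <<'E'
from h import *
ph=np.radians(22);zt=np.sin(ph)*BX-np.cos(ph)*Z;n=np.cos(ph)*BX+np.sin(ph)*Z
def tcp(th,gap=0,back=0):
    c=HINGE+.06*(np.sin(.25-th)*BX+np.cos(.25-th)*Z)
    return c-(.012+.011+gap)*n-(.173-.015+back)*zt
def knob(nm):
    out=[]
    for n_,w in(("side",(215,190,290,265)),("top",(205,165,262,230))):
        p,d=snapshot(n_);H=hsv(p).astype(int);np.savez(f"pics/{nm}_{n_}.npz",p=p,d=d)
        m=((H[...,0]<8)|(H[...,0]>172))&(H[...,1]>140)&(H[...,2]>80)
        c=sorted(comps(m,w,10),key=lambda t:-t[0]);out.append(c[0][1] if c else None);print(n_,[(x[0],x[1].round(1)) for x in c[:2]])
        cv2.imwrite(f"pics/{nm}_{n_}.png",p[:,:,::-1])
E
python3 - <<'E'
from lift import *
p=tcp(1.75,.035,.06);b=bestR(p,zt,BY);print(b[0],np.round(b[2],1));R=b[1]
bot.movep(p,R);bot.line_to(tcp(1.75,.035),velocity=.15)
print(bot.read_time_s(),bot.read_ee_pos(),bot.read_force())
knob("pre")
s=cv2.imread("pics/pre_side.png");cv2.imwrite("pics/pre_z.png",cv2.resize(s[150:300,180:380],(800,600)))
E
```

```text
48.79253945621445 [ 19.6   6.  128.9  -8.4  23.6 -73.9]
9.9333 [0.43438318 0.18839516 0.20728361] [ 0.76458166 -0.59931238 -0.63096237]
side [(np.int32(40), array([259.2, 230.5]))]
top [(np.int32(55), array([240.4, 211.4]))]
```

View pics/pre_z.png

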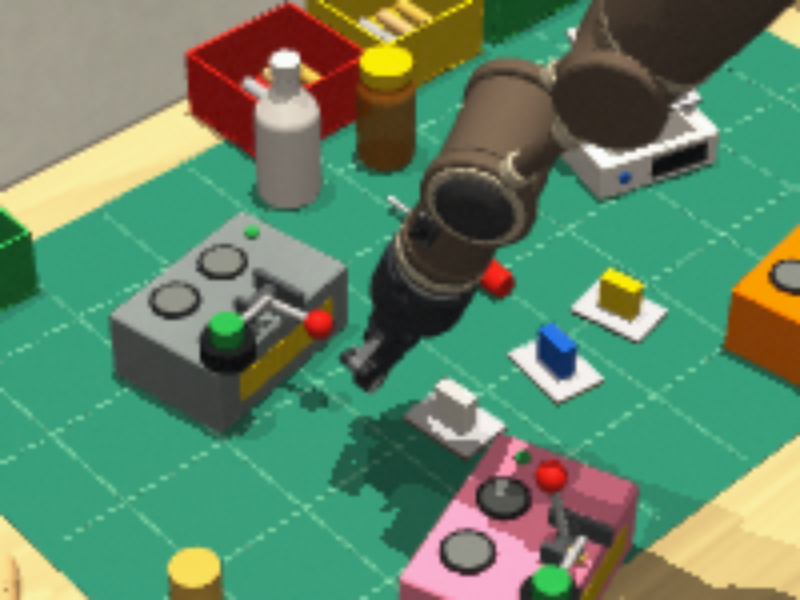

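The closed fingertips, at about (272,243) in the side view, sit clear in front of the dropped knob at (259,230). The other slides are clear too.

Run:
```python
from lift import *
bot.line_to(tcp(1.75,.004),velocity=.08)
print(bot.read_force())
for th in np.linspace(1.75,0.03,18)[1:]:
    bot.line_to(tcp(th),velocity=.08)
    f=bot.read_force();
    if np.linalg.norm(f)>12: print("force",th,f);break
print(th,bot.read_time_s(),f,bot.read_ee_pos()-tcp(th))
knob("up")
bot.line_to(tcp(.03,.05),velocity=.2)
bot.dwell(.1);knob("up2");print(bot.read_time_s())
s=cv2.imread("pics/up2_side.png");cv2.imwrite("pics/up_z.png",cv2.resize(s[150:300,180:380],(800,600)))
```

```text
[-0.03233732 -0.61310783 -0.11613132]
force 1.2441176470588236 [-15.48471798  -1.51885888   3.36863941]
1.2441176470588236 11.825 [-15.48471798  -1.51885888   3.36863941] [-0.00535032 -0.00115555 -0.00310406]
side [(np.int32(11), array([256.5, 228.2]))]
top [(np.int32(57), array([239.6, 209.2]))]
side []
top [(np.int32(47), array([239.6, 209. ]))]
12.375
```

View pics/up_z.png

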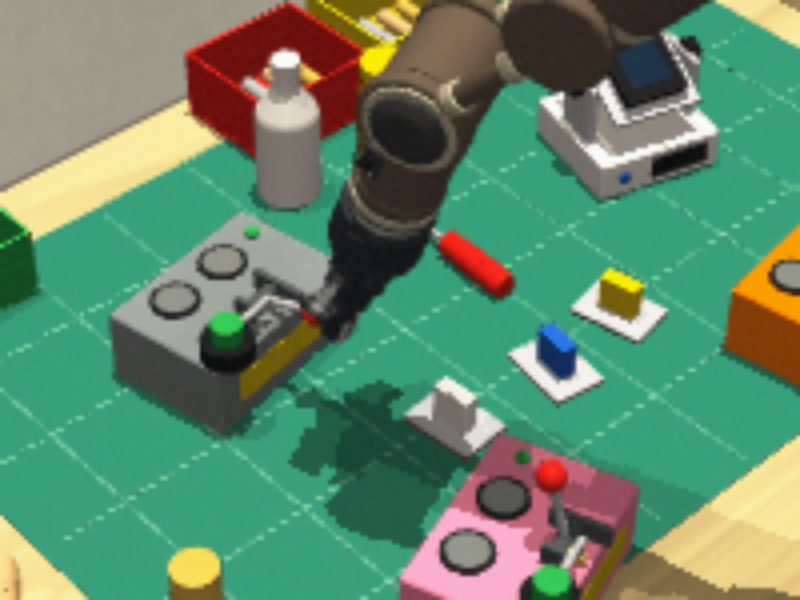

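The lever hardly rose: its knob is at about (257,228) in the side view. At this tilt the finger wedged against it, so I stopped at 15 N. I'll back off and grip the knob lightly with a vertical tool, then carry it round its arc.

Run:
```python
from lift import *
print(bot.read_force(),bot.read_ee_pos())
p=np.array(bot.read_ee_pos());bot.line_to(p-.06*BX,velocity=.2);bot.line_to(p-.06*BX+[0,0,.12],velocity=.25)
print(bot.read_force(),bot.read_time_s())
bot.ungrasp()
k=HINGE+.06*(-np.sin(1.5)*BX+np.cos(1.5)*Z)
b=bestR(k+[0,0,.155+.10],-Z,BY);print(b[0],np.round(b[2],1))
bot.movep(k+[0,0,.155+.10],b[1]);bot.dwell(.1)
knob("ab");print(bot.read_time_s(),bot.read_opening(),bot.read_force())
s=cv2.imread("pics/ab_side.png");cv2.imwrite("pics/ab_z.png",cv2.resize(s[150:300,180:380],(800,600)))
```

```text
[-42.33062915  -0.95836625   7.20033237] [0.47590814 0.19618233 0.24438153]
[ 0.41798661  0.32287577 -0.17253739] 13.55
22.168136376674063 [ 16.7  17.4 102.4  -0.   60.2 -83.9]
side [(np.int32(41), array([259.1, 230.6]))]
top [(np.int32(33), array([241.2, 212.1]))]
15.0167 1.0005866220386694 [-1.0576354   0.31884669  0.1491943 ]
```

View pics/ab_z.png

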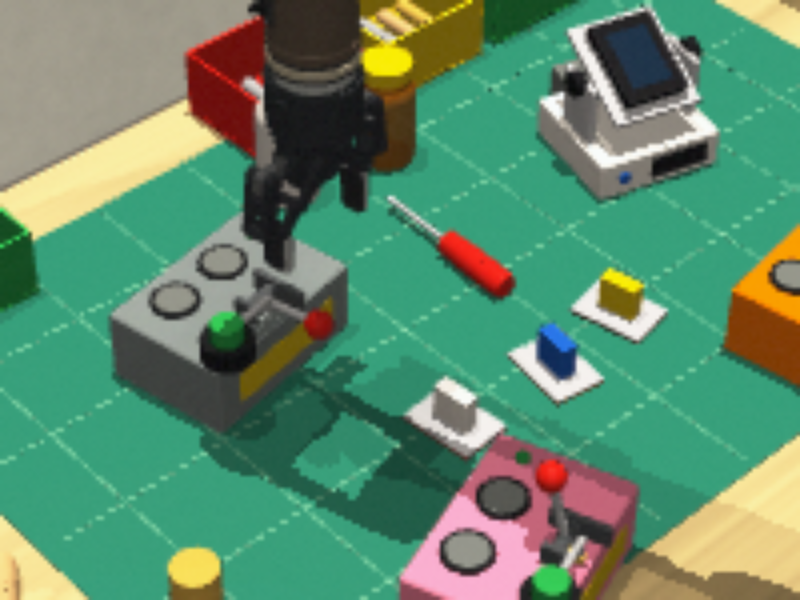

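Run:
```python
from lift import *
K=lambda th:HINGE+.06*(np.sin(.25-th)*BX+np.cos(.25-th)*Z)
O=np.array([0,0,.155])
bot.line_to(K(1.75)+O,velocity=.2);print(bot.read_force())
bot.close_gripper(20);print(bot.read_opening(),bot.read_force(),bot.read_time_s())
for th in np.linspace(1.75,0.06,15)[1:]:
    bot.line_to(K(th)+O,velocity=.09)
    f=bot.read_force()
    if np.linalg.norm(f)>14: print("force",th,f,bot.read_opening());break
print(th,f,bot.read_opening(),bot.read_time_s(),bot.read_ee_pos()-K(th)-O)
knob("g")
s=cv2.imread("pics/g_side.png");cv2.imwrite("pics/g_z.png",cv2.resize(s[150:300,180:380],(800,600)))
```

```text
[0.20830357 0.20716857 0.60239436]
0.25939325099312754 [-0.53363458 -5.41122346  5.37249837] 16.2667
0.06 [ 0.23852793 -5.03106246  1.82605573] 0.25652946252730974 19.7667 [ 0.00053263 -0.00067803  0.00052759]
side [(np.int32(30), array([244. , 209.7]))]
top []
```

View pics/g_z.png

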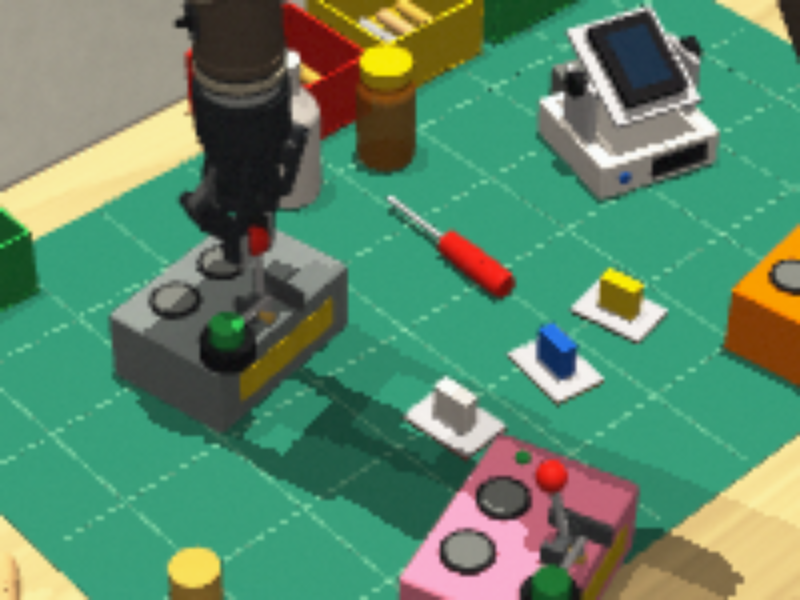

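The knob is gripped and up, at about (244,210) in the side view. I'll take it to the stop, release it and check.

Run:
```python
from lift import *
K=lambda th:HINGE+.06*(np.sin(.25-th)*BX+np.cos(.25-th)*Z)
O=np.array([0,0,.155])
bot.line_to(K(-.02)+O,velocity=.05);print(bot.read_force())
bot.ungrasp();bot.line_to(K(0)+O+[0,0,.12],velocity=.3)
yaw=np.radians(-8.4);SX=np.array([np.cos(yaw),np.sin(yaw),0]);SY=np.array([-np.sin(yaw),np.cos(yaw),0])
p=np.array([.438,.0425,.183+.09]);b=bestR(p,-Z,SY);print(b[0],np.round(b[2],1))
bot.movep(p,b[1]);print(bot.read_time_s())
knob("k")
print(tri((240.8,208.8),(232.9,180))[0])
s=cv2.imread("pics/k_side.png");t=cv2.imread("pics/k_top.png")
cv2.imwrite("pics/k_z.png",np.hstack([cv2.resize(s[180:280,190:340],(420,280)),cv2.resize(t[145:275,180:340],(360,292))[:280]]))
```

```text
[ 0.78318335 -4.97761407  1.64723246]
34.92129023379583 [-1.000e-01  7.900e+00  1.234e+02 -0.000e+00  4.870e+01 -8.170e+01]
22.4167
side [(np.int32(39), array([240.8, 208.8]))]
top [(np.int32(56), array([232.9, 180. ]))]
[0.61894132 0.22257113 0.14070307]
```

View pics/k_z.png

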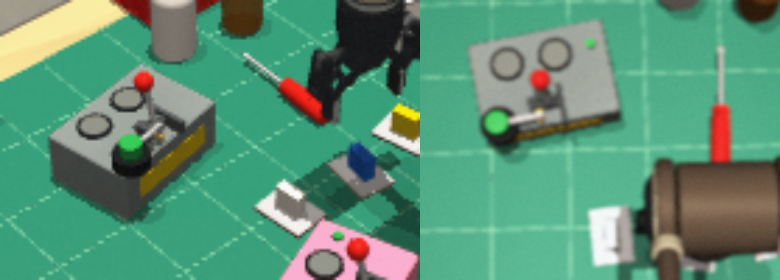

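The knob is back at its exact original pixels, so the lever is on its stop. Now to grasp the blue slide.

Run:
```python
from h import *
p=np.array([.438,.0425,.184])
bot.line_to(p,velocity=.15);print(bot.read_force())
bot.close_gripper(60);bot.dwell(.2);print(bot.read_opening(),bot.read_force())
bot.line_to(p+[0,0,.12],velocity=.2);bot.dwell(.2)
print(bot.read_time_s(),bot.read_opening(),bot.read_force(),bot.read_ee_pos())
for n in("side","top"):
    im,d=snapshot(n);np.savez(f"pics/h_{n}.npz",p=im,d=d)
    c=proj(n,np.array([.438,.0425,.14]));print(c)
    x,y=int(c[0]),int(c[1]);cv2.imwrite(f"pics/h_{n}.png",cv2.resize(im[y-50:y+50,x-50:x+50,::-1],(400,400)))
a=[cv2.imread(f"pics/h_{n}.png") for n in("side","top")];cv2.imwrite("pics/h_z.png",np.hstack(a))
# IK at the window
N=np.array([-.4146,.1042,.904]);N/=np.linalg.norm(N);Y=np.array([.2438,.9698,0]);Y/=np.linalg.norm(Y)
b=bestR(np.array([.6005,-.225,.111])+.25*N,-N,Y);print(np.round(b[2],1))
b=bestR(np.array([.6005,-.225,.111])+.18*N,-N,Y);print(np.round(b[2],1))
```

```text
[-1.13080504  0.41385991  0.23730674]
0.17303625191286953 [-1.02700995  0.30104203  6.11165894]
25.05 0.17653724210061345 [-0.39205497 -0.55201167 -0.85044998] [0.43716822 0.04248891 0.30232268]
[319.76385721 211.70500679]
[305.50151909 248.89616241]
[ -28.1    6.8  117.3   11.3   31.7 -112.3]
[ -27.3   15.7  115.6   13.5   24.6 -114.2]
```

View pics/h_z.png

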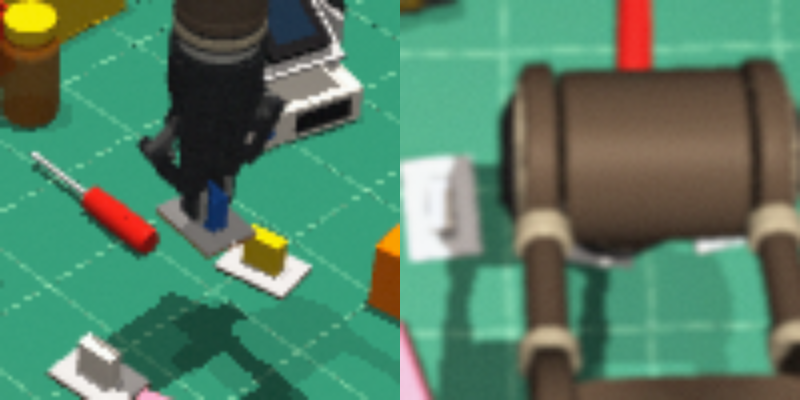

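The slide is held, blue handle between the pads. I'll measure where the plate sits in the hand.

Run:
```python
from h import *
f=np.load("pics/h_side.npz");p,d=f["p"],f["d"];W=pts("side",d);H=hsv(p).astype(int)
ee=np.array(bot.read_ee_pos());R=np.array(bot.read_eef_rot());print(ee,R.round(4).tolist())
L=(W-ee)@R
m=(L[...,2]>.165)&(L[...,2]<.192)&(abs(L[...,0])<.06)&(abs(L[...,1])<.06)&(H[...,1]<70)
c=comps(m,(290,185,360,240),20);A,cc,m=max(c,key=lambda t:t[0]);print(A,cc)
e=cv2.erode(m.astype(np.uint8),np.ones((3,3)))>0
print("plate top z in tool",np.nanmedian(L[e],0),np.nanstd(L[e][:,2]))
P=L[e];A_=np.c_[P[:,:2],np.ones(len(P))];r=np.linalg.lstsq(A_,P[:,2],rcond=None)[0];print("plane",r)
ct=max(cv2.findContours(m.astype(np.uint8),0,cv2.CHAIN_APPROX_NONE)[0],key=len)[:,0]
z0=.179
q=[]
for uv in ct:
    o,rr=ray("side",uv);o=(o-ee)@R;rr=rr@R;q.append((o+rr*(z0-o[2])/rr[2])[:2])
q=np.array(q,np.float32);print("min",q.min(0),"max",q.max(0),cv2.minAreaRect(q))
x0,y0=285,185;im=cv2.resize(p[y0:y0+60,x0:x0+80,::-1],(800,600),interpolation=cv2.INTER_CUBIC)
# overlay predicted plate rectangle
for z0,col in((.179,(0,0,255)),):
    for x in(-.035,.035):
        for y in(-.025,.025):
            u=proj("side",ee+R@np.array([x,y,z0]));cv2.circle(im,tuple(int(k) for k in ((u-[x0,y0]+.5)*10)),5,col,-1)
cv2.imwrite("pics/plate.png",im)
```

```text
[0.43752283 0.04248386 0.30281311] [[-0.9893, 0.1461, -0.0026], [0.1461, 0.9893, 0.0], [0.0026, -0.0004, -1.0]]
138 [320.01449275 217.7173913 ]
plate top z in tool [0.01498083 0.01162029 0.1780878 ] 0.0026054290201086043
plane [-0.06172167 -0.01695306  0.17850584]
min [-0.03426603 -0.02630828] max [0.03793352 0.02574639] ((0.0015023574233055115, 0.0006677955389022827), (0.05140264332294464, 0.07239831238985062), 87.05685424804688)
```

View pics/plate.png

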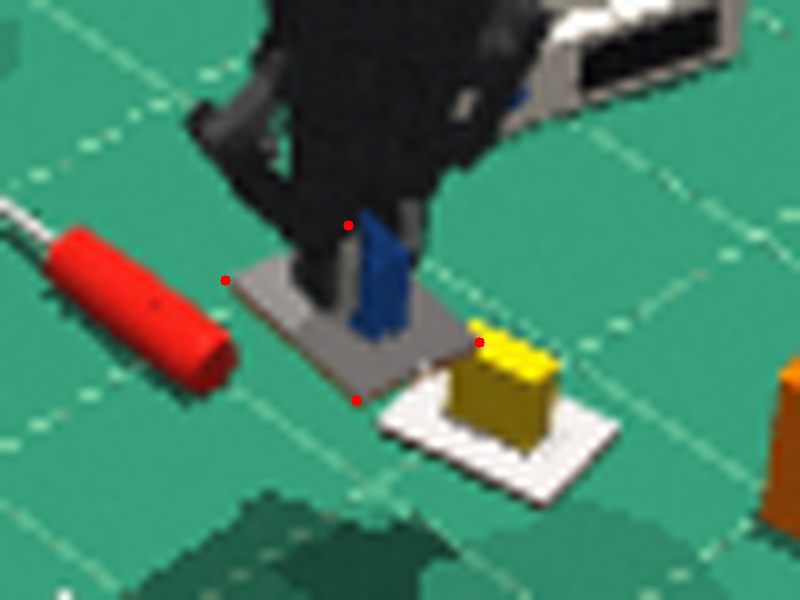

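The predicted plate corners match the image to about 1 px, so the slide is centred in the hand to about 1 mm. The underside is about 183.5 mm from the TCP. Now I'll refine the window plane with averaged depth.

Run:
```python
from h import *
D={}
for n,win in(("side",(300,140,370,205)),("top",(355,145,440,225))):
    S=[snapshot(n) for _ in range(4)]+[(np.load(f"pics/{n}0.npz")["p"],np.load(f"pics/{n}0.npz")["d"])]
    ds=np.array([s[1] for s in S]);print(n,"depth noise",np.median(ds[:4].std(0)))
    d=np.median(ds,0);p=np.median([s[0] for s in S],0).astype(np.uint8)
    np.savez(f"pics/av_{n}.npz",p=p,d=d);D[n]=(p,d,win)
res={}
def fit(P):
    for _ in range(10):
        c0=P.mean(0);N=np.linalg.svd(P-c0)[2][2];N=N*np.sign(N[2]);r=(P-c0)@N
        P=P[abs(r)<max(2.5*r.std(),.0012)]
    return c0,N,r.std(),len(P)
for n,(p,d,win) in D.items():
    W=pts(n,d);v=hsv(p)[...,2]
    A,cc,m=max(comps(v<75,win,60),key=lambda t:t[0])
    for k in(3,5,7):
        e=cv2.erode(m.astype(np.uint8),np.ones((k,k)))>0
        P=W[e];P=P[~np.isnan(P[:,0])]
        c0,N,s,nn=fit(P)
        print(n,k,N.round(4),"tilt",round(float(np.arccos(N[2])),4),"az",np.degrees(np.arctan2(-N[1],-N[0])).round(2),c0.round(4),s.round(5),nn)
        if k==5: res[n]=(c0,N,m)
# in-plane rect of the block, with horizontals
for n in res:
    for src in res:
        c0,N,_=res[src];m=res[n][2]
        y=np.cross([0,0,1],-N*[1,1,0]);y/=np.linalg.norm(y);x=np.cross(y,N)
        ct=max(cv2.findContours(m.astype(np.uint8),0,cv2.CHAIN_APPROX_NONE)[0],key=len)[:,0]
        q=[]
        for uv in ct:
            o,r=ray(n,uv);q.append(o+r*((c0-o)@N)/(r@N))
        q=np.array(q);R=cv2.minAreaRect(np.stack([(q-c0)@x,(q-c0)@y],1).astype(np.float32))
        print("contour",n,"plane",src,np.round(R[1],4),round(R[2],2),(c0+x*R[0][0]+y*R[0][1]).round(4))
# base yaw from top: white base + frame footprint edges
p,d,win=D["top"];W=pts("top",d);H=hsv(p).astype(int)
m=(H[...,1]<50)&(H[...,2]>120)&(W[...,2]>.03)&(W[...,2]<.05)
A,c,mm=max(comps(m,win,20),key=lambda t:t[0]);P=W[mm]
print("base",A,cv2.minAreaRect(P[:,:2].astype(np.float32)))
print(bot.read_time_s())
for n in D: cv2.imwrite(f"pics/av_{n}.png",cv2.resize(D[n][0][D[n][2][1]:D[n][2][3],D[n][2][0]:D[n][2][2],::-1],(400,370),interpolation=cv2.INTER_CUBIC))
cv2.imwrite("pics/av.png",np.hstack([cv2.imread(f"pics/av_{n}.png") for n in D]))
```

```text
side depth noise 0.004091914
top depth noise 0.001799285
side 3 [0.8825 0.4699 0.0185] tilt 1.5523 az -151.97 [0.4355 0.0334 0.2961] 0.01811 1285
side 5 [0.8994 0.4357 0.0342] tilt 1.5366 az -154.15 [0.4252 0.0488 0.3088] 0.01494 898
side 7 [ 0.675  -0.7377  0.0144] tilt 1.5564 az 132.46 [0.4177 0.0627 0.3256] 0.00482 570
top 3 [-0.4138  0.1129  0.9033] tilt 0.4433 az -15.25 [ 0.6011 -0.2242  0.1111] 0.00104 613
top 5 [-0.4151  0.1101  0.9031] tilt 0.4439 az -14.86 [ 0.6011 -0.2243  0.1112] 0.001 493
top 7 [-0.4166  0.1093  0.9025] tilt 0.4452 az -14.7 [ 0.6012 -0.2242  0.1113] 0.00096 383
contour side plane side [0.2049 0.8257] 37.98 [ 0.4584 -0.0156  0.2557]
contour side plane top [0.1753 0.2905] 60.96 [ 0.6021 -0.1707  0.1051]
contour top plane side [ 0.3623 24.4913] 69.23 [ 0.8869 -0.758  -1.5557]
contour top plane top [0.0626 0.0835] 89.47 [ 0.6006 -0.2239  0.1109]
base 593 ((0.6076856851577759, -0.22590026259422302), (0.12887555360794067, 0.11966118216514587), 74.39900207519531)
25.55
```

View pics/av.png

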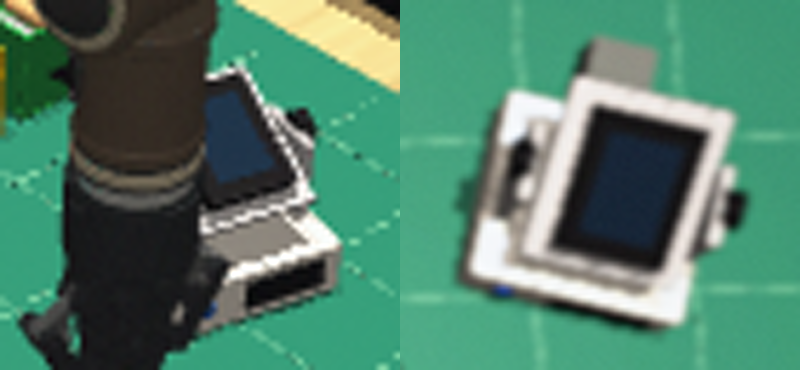

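The top view gives tilt 0.444 rad and yaw about −15.3°, agreeing with the base outline at −15.6°. The window centre is about (0.6005,−0.2246,0.111). The side view is blocked by the arm this time, so I'm ignoring its fit here. Now I'll approach to 15 mm above the window.

```bash
cat > place.py <<'E'
from h import *
tilt=.444;az=np.radians(-15.3)
HX=np.array([np.cos(az),np.sin(az),0]);WY=np.array([-np.sin(az),np.cos(az),0])
N=np.cos(tilt)*Z-np.sin(tilt)*HX;WX=np.cos(tilt)*HX+np.sin(tilt)*Z
WC=np.array([.6005,-.2246,.111]);UND=.1835;OFF=.0008
def tcp(R,h,dx=0,dy=0): # slide underside h above the face
    return WC+dx*WX+dy*WY+(UND+h)*N-OFF*R[:,0]
def favg(k=12):
    o=[]
    for _ in range(k): o.append(bot.read_force());bot.dwell(.02)
    return np.mean(o,0)
E
python3 - <<'E'
from place import *
b=bestR(WC+(UND+.06)*N,-N,WY);R=b[1];print(b[0],np.round(b[2],1));np.save("R.npy",R)
bot.movep(tcp(R,.06),R);bot.line_to(tcp(R,.015),velocity=.12);bot.dwell(.2)
ee=np.array(bot.read_ee_pos());Rm=np.array(bot.read_eef_rot())
print("err",((ee-tcp(R,.015))@np.stack([WX,WY,N],1)).round(4),"rot",np.degrees(np.linalg.norm(cv2.Rodrigues(R.T@Rm)[0])))
print(bot.read_time_s(),bot.read_opening(),favg())
out=[]
for n in("side","top"):
    im,d=snapshot(n);np.savez(f"pics/pl_{n}.npz",p=im,d=d)
    c=proj(n,WC);x0,y0=int(c[0])-40,int(c[1])-40
    g=cv2.resize(im[y0:y0+80,x0:x0+80,::-1],(400,400),interpolation=cv2.INTER_CUBIC)
    for sx,sy,h,col in((.035,.025,.02,(0,0,255)),(.043,.033,0,(0,255,255))):
        for i in(-1,1):
            for j in(-1,1):
                u=proj(n,WC+i*sx*WX+j*sy*WY+h*N);cv2.circle(g,tuple(int(k) for k in (u-[x0,y0]+.5)*5),3,col,-1)
    out.append(g)
cv2.imwrite("pics/pl.png",np.hstack(out))
E
```

```text
28.314227918193126 [ -27.6    7.5  117.4   10.3   30.6 -110. ]
err [0.0006 0.0001 0.0008] rot 0.09588519876568248
27.3917 0.173828431759924 [-0.23366304 -0.06433168 -1.0777989 ]
```

View pics/pl.png

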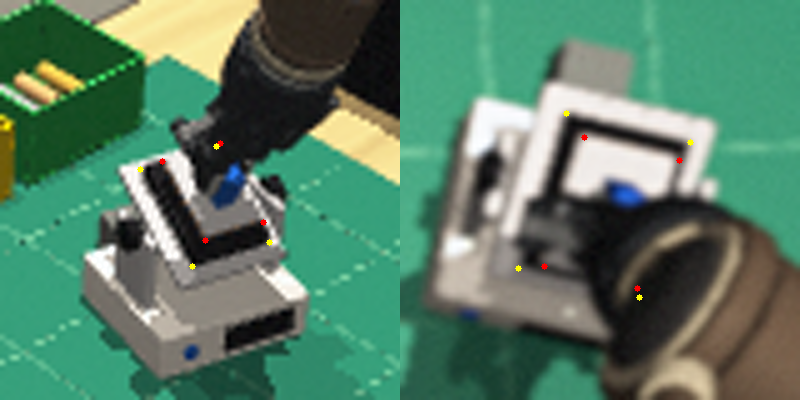

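Run:
```python
from place import *
out=[]
for n,w in(("side",38),("top",38)):
    im=np.load(f"pics/pl_{n}.npz")["p"]
    c=proj(n,WC);x0,y0=int(c[0])-18,int(c[1])-22
    if n=="top": x0,y0=int(c[0])-22,int(c[1])-22
    g=cv2.resize(im[y0:y0+w,x0:x0+w,::-1],(400,400),interpolation=cv2.INTER_CUBIC);s=400/w
    for sx,sy,h,col in((.035,.025,.02,(0,0,255)),(.043,.033,0,(0,255,255))):
        q=np.array([(proj(n,WC+i*sx*WX+j*sy*WY+h*N)-[x0,y0]+.5)*s for i,j in((1,1),(1,-1),(-1,-1),(-1,1))])
        cv2.polylines(g,[q.astype(np.int32)],True,col,1)
    out.append(g);print(n,x0,y0,s)
cv2.imwrite("pics/pl2.png",cv2.resize(np.hstack(out),(800,400)))
```

```text
side 320 142 10.526315789473685
top 381 163 10.526315789473685
```

View pics/pl2.png

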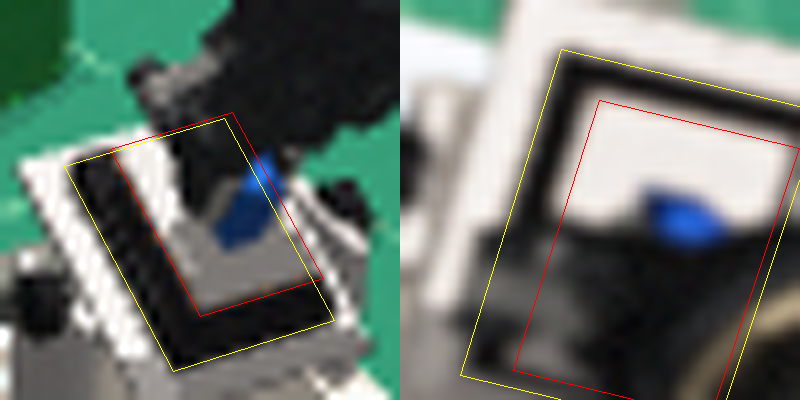

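In the side view the plate matches the prediction within half a pixel. The top view suggests it is 1–3 mm uphill and to the left. I'll measure the black margins by subpixel edge crossings in both views.

```bash
cat > margins.py <<'E'
from place import *
from scipy.ndimage import map_coordinates
def prof(n,img,P0,P1,k=160):
    t=np.linspace(0,1,k);u=np.array([proj(n,P0+(P1-P0)*a) for a in t])
    return t,map_coordinates(img,[u[:,1],u[:,0]],order=1)
def cross(t,v,rising,lo=None):
    lo_,hi_=np.percentile(v,5),np.percentile(v,95);th=(lo_+hi_)/2
    s=(v>th).astype(int);i=np.where(np.diff(s)==(1 if rising else -1))[0]
    return t[i] if hi_-lo_>50 else []
def view(n):
    c=np.linalg.inv(C[n]["world_to_cam"])[:3,3]-WC;c/=np.linalg.norm(c);return np.round([c@WX,c@WY,c@N],2)
def edge(n,img,h,axis,sgn,r0,r1,lats,rising):
    """transition along axis from r0 to r1 (m, signed outward) at lateral offsets"""
    out=[]
    for l in lats:
        A,B=(WX,WY) if axis=="x" else (WY,WX)
        t,v=prof(n,img,WC+h*N+sgn*r0*A+l*B,WC+h*N+sgn*r1*A+l*B)
        c=cross(t,v,rising)
        out.append(np.round(1e3*(r0+(r1-r0)*c[0]),1) if len(c) else None)
    return out
E
python3 - <<'E'
from margins import *
for n in("side","top"):
    img=cv2.cvtColor(np.load(f"pics/pl_{n}.npz")["p"],cv2.COLOR_RGB2GRAY).astype(float)
    ini=cv2.cvtColor(np.load(f"pics/{n}0.npz")["p"],cv2.COLOR_RGB2GRAY).astype(float)
    print(n,"viewdir",view(n))
    L=np.array([-.015,-.01,-.005,0,.005,.01,.015])
    for ax,s,half,nm in(("x",1,.035,"+x"),("x",-1,.035,"-x"),("y",1,.025,"+y"),("y",-1,.025,"-y")):
        LL=L if ax=="x" else np.array([-.03,-.025,-.02,.01,.015,.02,.025,.03])
        print(" plate",nm,edge(n,img,.020,ax,s,half-.007,half+.009,LL,False),"nominal",half*1e3)
        hb=half+.008
        print(" block0",nm,edge(n,ini,0,ax,s,hb-.007,hb+.007,LL,True),"nominal",hb*1e3)
E
```

```text
side viewdir [-0.35  0.47  0.81]
 plate +x [None, None, None, None, np.float64(33.9), np.float64(40.2), np.float64(39.8)] nominal 35.0
 block0 +x [np.float64(45.2), np.float64(44.9), np.float64(44.4), np.float64(45.2), np.float64(43.5), np.float64(44.5), np.float64(45.1)] nominal 43.0
 plate -x [np.float64(33.6), np.float64(33.0), np.float64(33.4), np.float64(33.4), np.float64(32.8), np.float64(33.4), np.float64(33.1)] nominal 35.0
 block0 -x [np.float64(44.2), np.float64(44.3), np.float64(44.2), np.float64(44.0), np.float64(45.2), np.float64(44.8), np.float64(43.8)] nominal 43.0
 plate +y [np.float64(24.7), np.float64(24.3), np.float64(24.3), np.float64(23.6), np.float64(23.8), np.float64(23.0), np.float64(23.6), np.float64(24.1)] nominal 25.0
 block0 +y [np.float64(35.2), np.float64(35.1), np.float64(34.3), np.float64(35.0), np.float64(34.7), np.float64(35.1), np.float64(35.3), np.float64(35.2)] nominal 33.0
 plate -y [np.float64(30.1), np.float64(30.8), np.float64(30.3), np.float64(28.0), None, None, None, None] nominal 25.0
 block0 -y [np.float64(36.3), np.float64(36.7), np.float
[... 621 characters left out ...]
, np.float64(43.3), np.float64(43.0)] nominal 43.0
 plate +y [np.float64(27.3), np.float64(24.6), None, np.float64(28.0), np.float64(28.2), np.float64(28.1), np.float64(27.9), np.float64(28.0)] nominal 25.0
 block0 +y [np.float64(33.7), np.float64(33.4), np.float64(33.3), np.float64(33.7), np.float64(33.4), np.float64(33.6), np.float64(33.6), np.float64(34.0)] nominal 33.0
 plate -y [np.float64(23.4), np.float64(25.2), np.float64(27.5), None, np.float64(22.6), np.float64(23.2), np.float64(22.5), np.float64(22.8)] nominal 25.0
 block0 -y [np.float64(32.1), np.float64(32.2), np.float64(32.1), np.float64(32.4), np.float64(32.3), np.float64(32.4), np.float64(32.6), np.float64(32.4)] nominal 33.0
```

In both views the block is within 1 mm of my estimate. The plate sits about +1.6 mm uphill, and +2.0 mm (top) or about 0 mm (side) to the left. I'll correct by (−1.6, −1.1) mm and press, watching the force along the normal.

Run:
```python
from margins import *
R=np.load("R.npy");DX,DY=-.0016,-.0011
bot.line_to(tcp(R,.006,DX,DY),velocity=.05);bot.dwell(.2)
f0=favg(12);t0=np.array(bot.read_wrist_torque());print("tare",f0)
for h in(.003,.0015,0,-.0015,-.003,-.0045,-.006):
    bot.line_to(tcp(R,h,DX,DY),velocity=.02);bot.dwell(.1)
    f=favg(10)-f0;ee=np.array(bot.read_ee_pos())
    print(h,"act",round((ee-tcp(R,0,DX,DY))@N*1e3,2),"F(x,y,n)",(f@np.stack([WX,WY,N],1)).round(2))
    if f@N>4.6: break
print(bot.read_time_s(),bot.read_opening())
for n in("side","top"):
    im,d=snapshot(n);np.savez(f"pics/pr_{n}.npz",p=im,d=d)
```

```text
tare [ 0.0611956   0.00393254 -0.88815635]
0.003 act 3.01 F(x,y,n) [-0.09  0.28  0.23]
0.0015 act 1.49 F(x,y,n) [-0.26  0.11  0.05]
0 act 0.08 F(x,y,n) [ 0.21 -0.19  0.81]
-0.0015 act -1.41 F(x,y,n) [ 0.04 -0.05  2.22]
-0.003 act -2.9 F(x,y,n) [ 0.3  -0.05  2.95]
-0.0045 act -4.41 F(x,y,n) [0.39 0.12 4.02]
-0.006 act -5.92 F(x,y,n) [0.5  0.19 5.59]
32.0917 0.17857962807587854
```

Contact came about 1 mm early, with a slope of about 0.8 N/mm, so the window is about 6.8 mm in. I'll check centring and flushness before easing back slightly.

Run:
```python
from margins import *
out=[]
for n in("side","top"):
    im=np.load(f"pics/pr_{n}.npz")["p"];img=cv2.cvtColor(im,cv2.COLOR_RGB2GRAY).astype(float);print(n)
    L=np.array([-.015,-.01,-.005,0,.005,.01,.015])
    for ax,s,half,nm in(("x",1,.035,"+x"),("x",-1,.035,"-x"),("y",1,.025,"+y"),("y",-1,.025,"-y")):
        LL=L if ax=="x" else np.array([-.03,-.025,-.02,-.015,.01,.015,.02,.025,.03])
        f=lambda a:[None if x is None else float(x) for x in a]
        print(" plate",nm,f(edge(n,img,-.001,ax,s,half-.007,half+.007,LL,False)),half*1e3)
        hb=half+.008
        print(" block",nm,f(edge(n,img,-.006,ax,s,hb-.006,hb+.007,LL,True)),hb*1e3)
    c=proj(n,WC);w=44;x0,y0=int(c[0])-22,int(c[1])-24
    g=cv2.resize(im[y0:y0+w,x0:x0+w,::-1],(400,400),interpolation=cv2.INTER_CUBIC);s=400/w
    for sx,sy,h,col in((.035,.025,-.001,(0,0,255)),(.043,.033,-.006,(0,255,255))):
        q=np.array([(proj(n,WC+i*sx*WX+j*sy*WY+h*N)-[x0,y0]+.5)*s for i,j in((1,1),(1,-1),(-1,-1),(-1,1))])
        cv2.polylines(g,[q.astype(np.int32)],True,col,1)
    out.append(g)
cv2.imwrite("pics/pr.png",np.hstack(out))
```

```text
side
 plate +x [None, None, None, None, 33.7, 35.6, 36.5] 35.0
 block +x [None, 46.4, 46.2, None, 45.9, 45.5, 45.1] 43.0
 plate -x [35.0, 34.3, 35.1, 34.8, 35.0, 35.2, 34.8] 35.0
 block -x [43.9, 44.2, 43.5, 44.0, 43.5, 43.7, 43.6] 43.0
 plate +y [23.6, 24.3, 22.8, 23.6, 23.1, 22.5, 23.1, 22.4, 22.7] 25.0
 block +y [33.1, 32.8, 32.9, 33.7, 32.5, 32.9, 32.7, 32.2, 33.1] 33.0
 plate -y [27.0, 26.4, 27.1, 26.0, 28.0, None, None, None, None] 25.0
 block -y [37.5, 36.9, 36.6, 36.5, 38.9, None, None, None, None] 33.0
top
 plate +x [35.3, 35.3, 35.4, 35.3, 35.5, 35.3, 35.4] 35.0
 block +x [43.1, 43.1, 43.2, 43.1, 43.4, 43.1, 43.3] 43.0
 plate -x [None, None, None, None, 37.1, None, 35.7] 35.0
 block -x [None, None, 45.8, 43.2, 42.6, 43.0, 42.8] 43.0
 plate +y [25.6, None, None, None, 26.4, 26.4, 26.5, 26.5, 26.5] 25.0
 block +y [36.0, None, None, None, 32.6, 32.7, 32.6, 32.8, 32.7] 33.0
 plate -y [24.1, 25.5, 26.7, 29.1, None, 23.5, 24.7, 24.7, 24.8] 25.0
 block -y [None, None, None, None, None, None, 33.4, 33.1, 33.2] 33.0
```

View pics/pr.png

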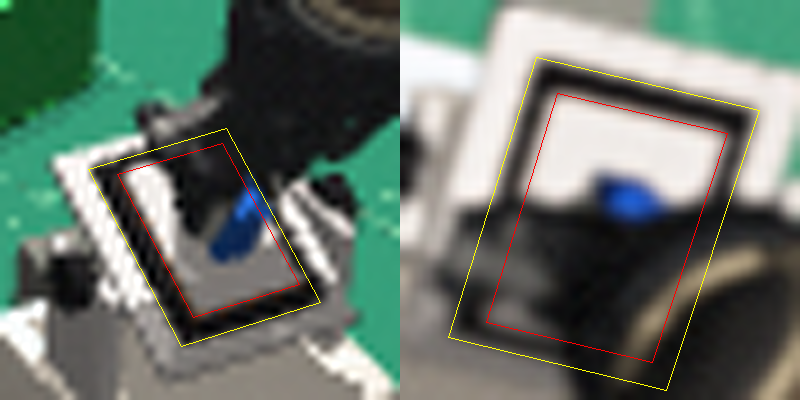

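The slide is centred within about 1 mm in both views and square to better than 0.5°. I'll lift briefly and re-press with a small left correction, using wrist torque to find the centre of pressure as a flushness check.

Run:
```python
from margins import *
R=np.load("R.npy");DX,DY=-.0017,-.0017
B=np.stack([WX,WY,N],1)
def fm(k=25):
    o=[]
    for _ in range(k): o.append(np.r_[bot.read_force(),bot.read_wrist_torque()]);bot.dwell(.02)
    return np.mean(o,0)
a=fm()
bot.line_to(tcp(R,.004,DX,DY),velocity=.04);bot.dwell(.3);z=fm()
def rep(m):
    f=(m-z)[:3]@B;t=(m-z)[3:]@B
    # t = r x f, r=(rx,ry,-UND):  tx=ry*fn+UND*fy ; ty=-UND*fx-rx*fn
    print("F",f.round(2),"T",t.round(3),"cop x,y mm (torque at TCP)",(-(t[1]+UND*f[0])/f[2]*1e3).round(1),((t[0]-UND*f[1])/f[2]*1e3).round(1))
rep(a)
for h in(.001,-.002,-.005):
    bot.line_to(tcp(R,h,DX,DY),velocity=.02);bot.dwell(.2);rep(fm())
ee=np.array(bot.read_ee_pos());print("err",((ee-tcp(R,-.005,DX,DY))@B*1e3).round(2),bot.read_time_s(),bot.read_opening())
for n in("side","top"):
    im,d=snapshot(n);np.savez(f"pics/q_{n}.npz",p=im,d=d);cv2.imwrite(f"pics/q_{n}.png",im[:,:,::-1])
```

```text
F [1.11 0.12 5.64] T [-0.071 -0.254  0.011] cop x,y mm (torque at TCP) 8.9 -16.6
F [-0.    0.03  0.22] T [-0.022  0.008  0.006] cop x,y mm (torque at TCP) -36.8 -126.4
F [0.64 0.44 2.41] T [ 0.036 -0.124  0.006] cop x,y mm (torque at TCP) 3.0 -18.8
F [0.99 0.73 4.96] T [ 0.059 -0.209  0.002] cop x,y mm (torque at TCP) 5.4 -15.2
err [ 0.2  -0.    0.08] 36.475 0.17287839481987088
```

The window is about 6.2 mm in. The centre of pressure is within the plate but about 16 mm toward −y, which hints at a small roll error. I'll trim the roll and watch the centre of pressure.

Run:
```python
from margins import *
R0=np.load("R.npy");DX,DY=-.0017,-.0017
B=np.stack([WX,WY,N],1)
def fm(k=20):
    o=[]
    for _ in range(k): o.append(np.r_[bot.read_force(),bot.read_wrist_torque()]);bot.dwell(.015)
    return np.mean(o,0)
def pose(h,rx,ry):
    Q=cv2.Rodrigues(WX*np.radians(rx)+WY*np.radians(ry))[0];R=Q@R0
    pc=WC+DX*WX+DY*WY+h*N
    return pc-R[:,2]*UND-OFF*R[:,0],R
res=[]
def go(h,rx,ry):
    p,R=pose(h,rx,ry);bot.line_to(p,ori=R,velocity=.02);bot.dwell(.15)
go(.004,0,0);z=fm()
for rx in(0,-.6,-1.2,-1.8):
    go(-.005,rx,0);m=fm();f=(m-z)[:3]@B;t=(m-z)[3:]@B
    print(rx,"F",f.round(2),"cop",(-(t[1]+UND*f[0])/f[2]*1e3).round(1),((t[0]-UND*f[1])/f[2]*1e3).round(1))
print(bot.read_time_s(),bot.read_opening())
```

```text
0 F [ 0.26 -0.03  4.95] cop 7.9 -5.6
-0.6 F [ 0.97 -0.68  5.11] cop 8.8 31.8
-1.2 F [ 1.52 -0.96  5.18] cop 5.4 24.2
-1.8 F [ 1.41 -0.84  5.47] cop 21.0 26.1
40.9417 0.178217932793381
```

The centre of pressure jumps to the +y edge with only −0.6° of trim and sits near the centre at 0. The original orientation was therefore flush to a few tenths of a degree. I'll return to it, re-press and do a last check.

```bash
python3 - <<'E'
from margins import *
R0=np.load("R.npy");DX,DY=-.0017,-.0017
B=np.stack([WX,WY,N],1)
def fm(k=25):
    o=[]
    for _ in range(k): o.append(np.r_[bot.read_force(),bot.read_wrist_torque()]);bot.dwell(.015)
    return np.mean(o,0)
def go(h,rx):
    Q=cv2.Rodrigues(WX*np.radians(rx))[0];R=Q@R0
    bot.line_to(WC+DX*WX+DY*WY+h*N-R[:,2]*UND-OFF*R[:,0],ori=R,velocity=.03);bot.dwell(.15)
go(.005,-.05);z=fm()
go(-.005,-.05);m=fm();f=(m-z)[:3]@B;t=(m-z)[3:]@B
print("F",f.round(2),"cop",(-(t[1]+UND*f[0])/f[2]*1e3).round(1),((t[0]-UND*f[1])/f[2]*1e3).round(1))
print(bot.read_time_s(),bot.read_opening())
for n in("side","top"):
    im,d=snapshot(n);np.savez(f"pics/f_{n}.npz",p=im,d=d);cv2.imwrite(f"pics/f_{n}.png",im[:,:,::-1])
    img=cv2.cvtColor(im,cv2.COLOR_RGB2GRAY).astype(float);L=np.array([-.015,-.005,.005,.015])
    for ax,s,half,nm in(("x",1,.035,"+x"),("x",-1,.035,"-x"),("y",1,.025,"+y"),("y",-1,.025,"-y")):
        LL=L if ax=="x" else np.array([-.03,-.025,-.02,.015,.02,.025])
        g=lambda a:[None if x is None else float(x) for x in a]
        print(n,nm,"plate",g(edge(n,img,-.001,ax,s,half-.007,half+.007,LL,False)),"block",g(edge(n,img,-.006,ax,s,half+.002,half+.015,LL,True)))
E
python3 -c "
import cv2,numpy as np
a=cv2.imread('pics/f_side.png');b=cv2.imread('pics/f_top.png')
cv2.imwrite('pics/f.png',np.hstack([cv2.resize(a[130:280,180:380],(400,300)),cv2.resize(b[80:350,60:470],(400,264))[:264] if 0 else cv2.resize(b[80:360,70:450],(400,300))]))"
```

```text
F [1.26 0.61 4.63] cop 5.8 -19.5
43.0917 0.1764814520835899
side +x plate [None, None, 36.1, 36.9] block [47.7, 45.8, 46.2, 45.2]
side -x plate [34.4, 34.3, 34.1, 34.2] block [44.0, 43.4, 43.5, 43.5]
side +y plate [22.8, 22.1, 22.2, 22.1, 22.8, 21.9] block [33.1, 32.9, 32.6, 32.9, 32.6, 32.2]
side -y plate [27.9, 28.0, 28.8, None, None, None] block [37.5, 37.1, 37.3, None, None, None]
top +x plate [35.6, 35.7, 35.5, 35.7] block [43.1, 43.2, 43.4, 43.3]
top -x plate [None, None, None, 35.6] block [None, 44.7, 42.9, 43.1]
top +y plate [24.8, None, None, 25.7, 25.8, 25.9] block [35.7, None, None, 32.6, 32.6, 32.6]
top -y plate [24.5, 26.2, 27.9, 24.5, 25.5, 25.2] block [None, None, None, 35.7, 34.0, 33.5]
```

View pics/f.png

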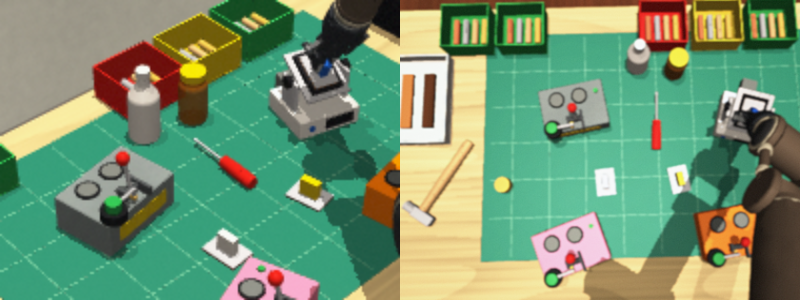

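Everything checks: 4.6 N corresponds to about 5.8 mm of push. The lever is up, the block edges haven't moved, and the bystanders are untouched.

Run:
```python
from workcell import bot
bot.hand_in()
print(bot.read_time_s())
```

```text
the job is handed in; nothing more can be done
the job is handed in; nothing more can be done
```

I handed the job in at about 43 s. The trip switch had been tested and reset, and the arm was still holding the blue slide against the reader window. No verdict came back.

- **Trip switch:** I pressed the green button 7.9 mm, to its bottom at 12 N, and the lever dropped. I then gripped the knob and carried it back up. Both cameras show the knob at its original pixels, so the lever is on its stop.
- **Failed first lift:** My first attempt, pushing the knob up with the closed fingers, wedged against it. I saw 15 N and stopped, but my retreat line ran back past the knob and read 42 N at the wrist. That load was on the fingertips, but it is above the 40 N set for the arm and gripper body. The box and lever looked unchanged afterwards.
- **Blue slide:** It is held leather side down at a measured tilt of 0.444 rad, pushing the window in with 4.6 N, which is about 5.8 of its 12 mm.
- **Centring:** The slide is centred along the slope. Across it, the top view reads about +0.8 mm and the side view about −0.6 mm, a disagreement within the camera calibration. It is square to within about 0.5°.
- **Flushness:** At the last press the centre of pressure was off to one side (−19 mm across, +6 mm along the slope). It moved to the opposite edge with 0.6° of roll, so I judge the slide flush to a few tenths of a degree.
- **Everything else:** The window block's edges agree with the first pictures to about 1–2 mm, so the stage tilt has not visibly shifted. The other slides, bottles and tools in view look to be where they were.

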